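# Hang the drawplates on their peg stands

### The job

Take the two steel drawplates out of the slotted block and hang each by its eye on a peg: the long one on the tall stand, the short one on the low stand. Leave both hanging freely and still, and don't disturb the bottle, the tin or the tweezers lying around.

Things in the scene. Friction and masses are not known exactly. Their poses are not given: they have to be found in the camera images.
- long_plate: the long flat steel bar with rows of small drawing holes, 170 x 44 x 8 mm, about 0.3 kg, standing eye end up, loose in either slot of slot_block, 32 mm deep. Origin: middle of its lower end; z up along its length, x through the thickness, y across the width. The eye is a 22 mm hole along x, centre 42 mm below the top edge; grip the solid 31 mm above it or its side edges, across width or thickness
- long_plate_eye (a point): centre of the long plate's eye, in the middle of its thickness; axes as the plate's (x through the eye)
- short_plate: the short flat steel bar with rows of small drawing holes, 115 x 44 x 8 mm, about 0.2 kg, standing eye end up, loose in either slot of slot_block, 32 mm deep. Origin: middle of its lower end; z up along its length, x through the thickness, y across the width. The eye is a 22 mm hole along x, centre 42 mm below the top edge; grip the solid 31 mm above it or its side edges, across width or thickness
- short_plate_eye (a point): centre of the short plate's eye, in the middle of its thickness; axes as the plate's (x through the eye)
- slot_block: fixed wooden block 70 (x) x 190 (y) x 45 mm (high) with two upright slots, 60 mm either side of its middle along its y, each about 11 x 50 mm and 32 mm deep (slot floor 13 mm above the bench), long side along y. Origin: centre of its underside, on the bench
- tall_stand: tall wooden peg stand, fixed. Origin: foot's underside centre, on the bench. Foot 100 (x) x 80 x 12 mm; post 24 (x) x 30 mm, front face at x = +8 mm, top 8 mm above the peg axis. Level steel peg, 8 mm thick, 185 mm above the bench, sticks out 53 mm from the post along -x (roughly to the robot), ending in a 12 mm ball
- tall_stand_peg (a point): point on the axis of the tall stand's peg, 26 mm in front of the post and 27 mm short of the ball's centre; x, y, z as the stand's: the peg's free end is towards -x, z is up. A hung eye's centre rests about 7 mm below it
- low_stand: low wooden peg stand, fixed. Origin: foot's underside centre, on the bench. Foot 100 (x) x 80 x 12 mm; post 24 (x) x 30 mm, front face at x = +8 mm, top 8 mm above the peg axis. Level steel peg, 8 mm thick, 105 mm above the bench, sticks out 53 mm from the post along -x (roughly to the robot), ending in a 12 mm ball. The long plate is too long to hang here
- low_stand_peg (a point): point on the axis of the low stand's peg, 26 mm in front of the post and 27 mm short of the ball's centre; x, y, z as the stand's: the peg's free end is towards -x, z is up. A hung eye's centre rests about 7 mm below it
- amber_bottle: bystander: small brown glass bottle with black cap, 42 mm across, 76 mm high, origin at its underside; leave it alone
- jump_ring_tin: bystander: round aluminium tin, 76 mm across, 32 mm high, origin at its underside; leave it alone
- tweezers: bystander: dark steel tweezers lying flat, 161 mm long, 22 mm wide, 7 mm high, origin at the middle of the underside; leave them alone
There are look-alikes about, which are no part of the job. What is shaped like the low_stand but purple is not meant.

How it is judged:
At the end, for the whole second after the job is handed in: Tall peg through the long plate's eye, low peg through the short plate's: eye centre between post and ball (-27 to +26 mm of the peg point along the peg), within 8 mm sideways, 10 mm below to 1 mm above the peg axis; plates within 0.15 rad of plumb, at rest (x of long_plate_eye in the frame of tall_stand_peg between -0.027 and 0.026 m and y of long_plate_eye in the frame of tall_stand_peg between -0.008 and 0.008 m and z of long_plate_eye in the frame of tall_stand_peg between -0.01 and 0.001 m and angle between each of long_plate, short_plate's own z axis and vertical below 0.15 rad and linear speed of each of long_plate, short_plate below 0.02 m/s and angular speed of each of long_plate, short_plate below 0.2 rad/s and x of short_plate_eye in the frame of low_stand_peg between -0.027 and 0.026 m and y of short_plate_eye in the frame of low_stand_peg between -0.008 and 0.008 m and z of short_plate_eye in the frame of low_stand_peg between -0.01 and 0.001 m); the robot touches nothing.
It fails at once if the amber bottle is shifted by more than 30 mm (distance of amber_bottle from where it was at the start of the episode above 0.03 m).
It fails at once if the jump ring tin is shifted by more than 30 mm (distance of jump_ring_tin from where it was at the start of the episode above 0.03 m).
It fails at once if the tweezers is shifted by more than 30 mm (distance of tweezers from where it was at the start of the episode above 0.03 m).
It also fails if it takes over 72 s, if anything falls off the work surface, if the arm or the gripper's body presses on something with over 40 N, if the wrist force passes 120 N, or if a joint passes its speed limit or range.

### The arm

A 6-joint arm with a two-finger parallel gripper is mounted at the origin on the work surface; the furniture and walls round the work are solid. World frame = base frame: x ahead of the robot, y to its left, z up, the work surface at z = 0. Lengths are in m, angles in rad, forces in N, time in s.
With the tool pointing down it reaches from about 0.325 to 0.9 m from the base axis. Payload 6.1 kg.
Tool frame: the origin (TCP) lies midway between the tips of the shut fingers; the grasp point (between the pads) lies 19 mm behind it; z points along the fingers, y is the line along which they close (so a half turn about z gives the same grasp; the last joint's range is limited). The gripper opens to 85 mm and grips with 20 to 120 N. Pads are 22 mm wide; open, the fingers measure 114 mm over their backs; the gripper's body (76 mm by 85 mm) begins 54 mm behind the grasp point. The pads swing forward as they close: fully open they stand 13 mm farther back than shut.
Start: joints at [-1.287, 0.22, 1.526, -0, 1.395, -0.126], TCP at [0.249, -0.573, 0.231] pointing down, gripper open.
Joint ranges: [-2.98, 2.98], [-0.91, 2.08], [0.09, 2.57], [-1.24, 4.39], [0.2, 2.65], [-2.68, 2.68]. Speed limits (rad/s): [2.57, 2.57, 3.01, 3.14, 3.14, 3.14].

### API

Orientations are given as [roll, pitch, yaw] about the fixed x, y, z axes, in that order (R = Rz(yaw) Ry(pitch) Rx(roll)).
In Python, from plant import movep, move_l, set_joints, gripper_to, hold, inverse_kinematics, observe, get_image, get_calibration, Unreachable, job_done gives the robot as it stands. Calls block until the motion is done:
- movep(position, orientation): joint-space move of the TCP to a pose.
- move_l(position, feed=0.15, rotation=None, max_force=None): straight line of the TCP; rotation=None keeps the orientation; feed is the mean speed in m/s. With max_force (N) it stops when the force on the tool has changed by that much, and returns True; else False.
- set_joints(angles): joint-space move.
- gripper_to(opening, f_grip=None): finger opening in m; f_grip is the grip in N (None keeps the last); returns when the fingers have stopped.
- hold(seconds).
- inverse_kinematics(position, orientation): joint angles nearest the present ones, or None.
- observe(): the state.
- get_image(name): name is "scene" or "side" or "wrist"; returns (picture, depth): 400x640x3 uint8, red, green, blue; 400x640 float32, m along the optical axis (not along the pixel's ray), 0 where there is no reading.
- get_calibration(name): a dict with "intrinsics" (3x3 intrinsics, pixels), "dist_coeffs" ([k1, k2, p1, p2, k3] as OpenCV has them; the pictures are not rectified), "world_from_camera" (4x4, takes a point from camera to world coordinates). Camera axes: x right, y down, z forward; pixel columns grow to the right and rows downward; lengths in m; the calibration is good to about 2 mm. A picture is of the moment at which its call begins: read the wrist's pose just before it. get_calibration takes no time and is no camera call; for the wrist camera it gives the pose at the moment of the call.
A pose or a line that the arm cannot do raises Unreachable and nothing moves.
- job_done(): hands the job in; it is judged then, once.
The state is a dict: "time_s": time; "q": joint angles; "joint_velocities": joint speeds; "joint_torque": joint torques, N m; "eef_pos": TCP position; "tcp_rot": TCP orientation; "ft_force": force on the tool from outside, world axes, zero at the start; "torque": the same for the moment, N m; "opening": finger opening in m; "grasp_force": force on a finger pad.
Only numpy, scipy, OpenCV 4.12 (cv2) and the standard library are available. Lean on these libraries where they do the work, as an engineer would, in place of code of your own. Each camera call takes 0.05 s, during which the arm holds its last target. There are 200 camera calls.

## Working session

There is one attempt and no reset: what is moved stays moved. The work goes in short steps, each a Python script; the robot and the scene stay as the last script left them, time stands still between calls to the robot, and variables do not carry over. Pictures are saved under pics/ and viewed, at most 10 in all, crops included, and the job is handed in when it is done.

```bash
mkdir -p pics; ls; python3 - <<'E'
from plant import *
import numpy as np,cv2
for n in("scene","side"):
    im,d=get_image(n); c=get_calibration(n)
    cv2.imwrite(f"pics/{n}.png",im[:,:,::-1]); np.savez(f"{n}.npz",im=im,d=d,K=c["intrinsics"],D=c["dist_coeffs"],T=c["world_from_camera"])
    print(n,np.round(c["world_from_camera"],3).tolist(),np.round(c["intrinsics"],1).tolist(),c["dist_coeffs"],(d>0).mean())
print(observe())
E
```

```text
pics
scene [[0.607, 0.589, -0.533, 1.175], [0.794, -0.444, 0.415, -0.465], [0.008, -0.675, -0.737, 1.041], [0.0, 0.0, 0.0, 1.0]] [[460.9, 0.0, 313.3], [0.0, 460.9, 204.6], [0.0, 0.0, 1.0]] [-0.10923267  0.          0.          0.          0.        ] 0.99607421875
side [[0.999, -0.008, -0.031, 0.544], [0.024, -0.431, 0.902, -0.698], [-0.021, -0.903, -0.43, 0.498], [0.0, 0.0, 0.0, 1.0]] [[396.9, 0.0, 322.0], [0.0, 396.9, 203.9], [0.0, 0.0, 1.0]] [-0.07858304  0.          0.          0.          0.        ] 0.99588671875
{'time_s': 0.1, 'q': array([-1.28711755e+00,  2.21182073e-01,  1.52748561e+00,  4.25050146e-07,
        1.39469772e+00, -1.26105534e-01]), 'joint_velocities': array([ 0.00165362, -0.00155128, -0.00239618, -0.0015728 ,  0.00057747,
        0.00040147]), 'joint_torque': array([ 6.88985510e-04, -4.98245680e+01, -3.90545690e+01, -3.51465369e-04,
        5.75842729e-03, -5.94654523e-06]), 'eef_pos': array([ 0.24884824, -0.57273437,  0.23029294]), 'tcp_rot': array([-3.13983403e+00, -2.23376983e-04,  4.09784035e-01]), 'ft_force': array([1.04204648, 0.31603834, 0.52366294]), 'torque': array([0.0245526 , 0.05722575, 0.00501877]), 'grasp_force': 0.0, 'opening': 0.08546441106149807}
```

View pics/scene.png

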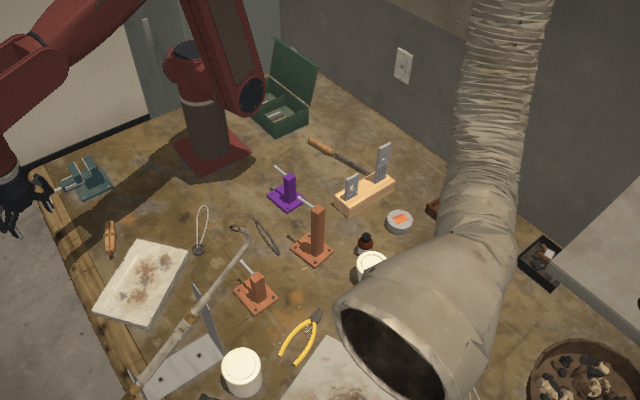

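View pics/side.png

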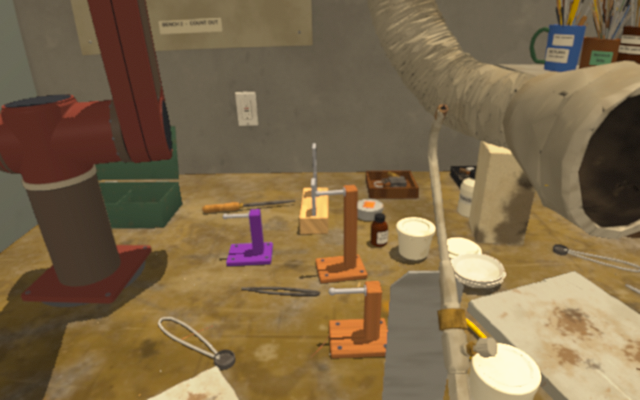

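The scene view shows the block with the long plate (383,160) and the short one (351,186). There are three stands: a tall orange one (317,232), a low orange one (257,288) and a low purple one (289,190), which is the decoy. The low orange one is meant, since it isn't purple. I'll measure these from depth and confirm with a crop.

```bash
cat > h.py <<'E'
import numpy as np,cv2
def load(n):
    z=np.load(n+".npz"); return z["im"],z["d"],z["K"],z["D"],z["T"]
def cloud(d,K,D,T):
    h,w=d.shape; u,v=np.meshgrid(np.arange(w),np.arange(h))
    p=cv2.undistortPoints(np.stack([u,v],-1).reshape(-1,1,2).astype(np.float32),K,D).reshape(h,w,2)
    P=np.dstack([p*d[...,None],d]); return P@T[:3,:3].T+T[:3,3]
E
python3 - <<'E'
from h import *
C=[]
for n in("scene","side"):
    im,d,K,D,T=load(n); W=cloud(d,K,D,T); C.append(W[d>0])
    hsv=cv2.cvtColor(im,cv2.COLOR_RGB2HSV)
    print(n)
    for nm,(a,b) in dict(orange=((4,120,60),(14,255,255)),purple=((130,100,40),(160,255,255)),wood=((12,70,140),(22,200,255))).items():
        m=cv2.inRange(hsv,a,b)*(d>0).astype(np.uint8)
        N,L,S,c=cv2.connectedComponentsWithStats(m)
        for i in range(1,N):
            if S[i,4]<150: continue
            P=W[L==i]
            if np.median(P[:,0])>1 or np.median(P[:,2])>.4: continue
            print(nm,c[i].round(),S[i,4],"lo",np.percentile(P,2,0).round(3),"hi",np.percentile(P,98,0).round(3))
            for z0,z1 in((.006,.016),(.05,.09),(.092,.12),(.15,.2)):
                Q=P[(P[:,2]>z0)&(P[:,2]<z1)]
                if len(Q)>20:
                    r=cv2.minAreaRect(Q[:,:2].astype(np.float32)*1000); print("   z",z0,z1,len(Q),np.round(r[0],1),np.round(r[1],1),round(r[2],1))
P=np.vstack(C)
# elevation map (max z), 2 cm cells: x .2-.9, y -.5...5
k=(P[:,0]>.1)&(P[:,0]<.95)&(P[:,1]>-.6)&(P[:,1]<.6)&(P[:,2]<.9)
P=P[k]; H=np.zeros((17,24)); np.maximum.at(H,(((P[:,0]-.1)/.05).astype(int).clip(0,16),((P[:,1]+.6)/.05).astype(int)),P[:,2])
print("cols y -.6..; rows x .1.. cm"); 
for i,r in enumerate(H): print(10+5*i,' '.join(f"{int(v*100):2d}" for v in r))
im=cv2.imread("pics/scene.png")[120:320,210:430]; cv2.imwrite("pics/crop1.png",cv2.resize(im,None,fx=3,fy=3,interpolation=cv2.INTER_CUBIC)[:600,:800])
E
```

```text
scene
orange [194.  78.] 1146 lo [-0.037 -0.072  0.245] hi [ 0.197 -0.01   0.469]
orange [238. 143.] 159 lo [-0.054  0.056 -0.001] hi [0.105 0.103 0.014]
   z 0.006 0.016 133 [30.1 80.5] [ 47.4 155.2] 83.6
orange [201. 159.] 378 lo [-0.098 -0.105 -0.002] hi [0.105 0.033 0.014]
   z 0.006 0.016 295 [  1.6 -34.7] [210.6 142.9] 1.1
orange [313. 240.] 1262 lo [ 0.511 -0.03   0.003] hi [0.608 0.049 0.191]
   z 0.006 0.016 556 [558.3  10.1] [101.3  80.7] 10.8
   z 0.05 0.09 120 [585.9  10.4] [34.  18.8] 64.3
   z 0.092 0.12 82 [585.1   9.1] [32.3 18.7] 59.4
   z 0.15 0.2 219 [578.   13.2] [27.1 30.6] 9.6
orange [255. 294.] 1091 lo [ 0.539 -0.234 -0.   ] hi [ 0.635 -0.155  0.112]
   z 0.006 0.016 602 [ 587.5 -195.2] [100.4  82.5] 1.8
   z 0.05 0.09 126 [ 613.9 -197.5] [35.5 19.4] 61.6
   z 0.092 0.12 156 [ 607.2 -193.8] [24.7 30. ] 0.6
purple [286. 194.] 723 lo [0.305 0.029 0.002] hi [0.401 0.103 0.112]
   z 0.006 0.016 365 [352.8  68.4] [100.8  79.9] 4.9
   z 0.05 0.09 111 [379.1  64.4] [33.4 19.9] 52.6
   z 0.092 0.12 96 [371.6  69.8] [25.7 30.1] 5.4
wood [321. 153.] 1203 lo [ 0.106  0.23
[... 3835 characters left out ...]
3 12  4 18 17  0  0  0  0
50  0  0  2  1  0  0  0 10 11  0  0 19 19  1  0  4 11  5  4  4  0  0  0  0
55  0  0  0  0  0  0  0 11 11  0  0 19 19  1  0  0  0  0  0  0  0  0  0  0
60  0  7  0  0  0 24  0 11 11  0  0  1  1  1  7  0  3  3  3 65 53  3  3  0
65  7 12 16 22 24 28 40 40  0  0  0  0  7  7  7  0  3  3 65 67  3  3  3  0
70  0  0  0  3  9  9  8  1  1  1  1  0  7  7  7  0 34 48 66 69  4  4  3  0
75  0  0  0  3  9  9  9  1  2  2  3  2  6  7  7 36 42 48 58 69 69 68  3  0
80  0  0  0  0  9  9  2  2  2  2  3  2  3  1 37 39 41 46 51 53 53  0  0  0
85  0  0  0  0  0  2  2  2 39 41 41 39 38 37 39 40 41 42 43 43  0  0  0  0
90  0  0  0  0  0  2  2  2 42 42 43 42 41 40 39 39 39 39 35  0  3  3  3  3
```

View pics/crop1.png

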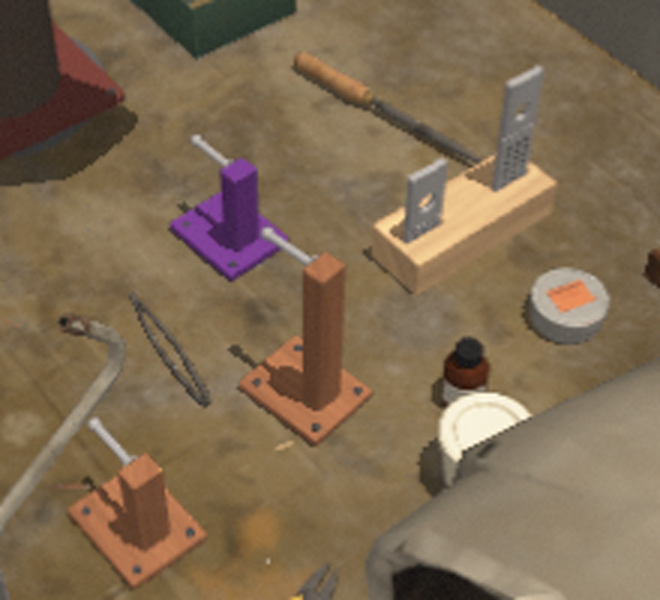

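The crop shows the tall orange stand at crop (325,330), the low orange stand (145,510) and the purple look-alike (240,220). The low orange one is the target. Next I need the plate poses and the thin rod near the low stand.

```bash
python3 - <<'E'
from h import *
for n in("scene","side"):
    im,d,K,D,T=load(n); W=cloud(d,K,D,T); 
    x,y,z=W[...,0],W[...,1],W[...,2]; sat=cv2.cvtColor(im,cv2.COLOR_RGB2HSV)[...,1]
    print(n)
    for nm,y0,y1,h in(("short",.15,.255,.128),("long",.26,.38,.183)):
        P=W[(x>.43)&(x<.53)&(y>y0)&(y<y1)&(z>.06)&(z<.2)]
        if len(P)<10: print(nm,len(P)); continue
        r=cv2.minAreaRect(P[:,:2].astype(np.float32)*1000)
        Q=P[P[:,2]>h-.02]; q=cv2.minAreaRect(Q[:,:2].astype(np.float32)*1000)
        print(nm,len(P),np.round(r[0],1),np.round(r[1],1),round(r[2],1),"top",np.percentile(P[:,2],99),"topband",np.round(q[0],1),np.round(q[1],1),round(q[2],1),"med",np.median(P,0).round(4))
    P=W[(x>.41)&(x<.55)&(y>.15)&(y<.39)&(z>.040)&(z<.05)]
    if len(P)>20: r=cv2.minAreaRect(P[:,:2].astype(np.float32)*1000); print("block top",np.round(r[0],1),np.round(r[1],1),round(r[2],1))
    for nm,b in dict(tall=(.48,.56,-.04,.04,.175,.2),low=(.515,.59,-.23,-.16,.095,.12)).items():
        P=W[(x>b[0])&(x<b[1])&(y>b[2])&(y<b[3])&(z>b[4])&(z<b[5])]
        # ball region: leading points
        o=P[np.argsort(P[:,0])]; print(nm,"peg n",len(P),"front",o[:8].mean(0).round(4),"med",np.median(P,0).round(4), "ymean by x",[(round(a,3),round(float(np.mean(P[(abs(P[:,0]-a)<.006),1])),4),round(float(np.max(P[(abs(P[:,0]-a)<.006),2],initial=0)),4)) for a in np.linspace(b[0]+.02,b[1]-.005,5)])
    P=W[(x>.3)&(x<.75)&(y>-.5)&(y<.15)&(z>.2)&(z<.9)]
    for a in np.arange(.3,.75,.05):
        Q=P[(P[:,0]>=a)&(P[:,0]<a+.05)]
        if len(Q): print("rod x",round(a,2),len(Q),Q.min(0).round(2),Q.max(0).round(2))
E
```

```text
scene
short 227 [494.3 206.3] [46.7 12.3] 87.2 top 0.12789878169454805 topband [494.5 205.8] [45.7 11.6] 86.6 med [0.4961 0.2035 0.0981]
long 361 [492.7 326.5] [13.5 47.2] 0.4 top 0.18342423294237767 topband [491.4 326. ] [43.9 11. ] 89.9 med [0.4945 0.3236 0.126 ]
block top [493.1 264.7] [ 74.  193.3] 0.6
tall peg n 59 front [0.5137 0.002  0.1868] med [0.5312 0.0057 0.1857] ymean by x [(np.float64(0.5), nan, 0.0), (np.float64(0.514), 0.0015, 0.1935), (np.float64(0.528), 0.005, 0.1893), (np.float64(0.541), 0.0072, 0.1892), (np.float64(0.555), 0.0092, 0.1882)]
low peg n 68 front [ 0.5391 -0.1957  0.1057] med [ 0.5625 -0.1962  0.1058] ymean by x [(np.float64(0.535), -0.1963, 0.1078), (np.float64(0.548), -0.1974, 0.1084), (np.float64(0.56), -0.1968, 0.1084), (np.float64(0.572), -0.1956, 0.1116), (np.float64(0.585), -0.1949, 0.1095)]
rod x 0.6 71 [ 0.6  -0.35  0.2 ] [ 0.65 -0.34  0.25]
rod x 0.65 1128 [ 0.65 -0.43  0.2 ] [ 0.7  -0.22  0.41]
side
short 123 [490. 206.] [ 7.9 46. ] 0.3 top 0.1298711716537207 topband [490.6 206.1] [ 7.5 45.8] 1.9 med [0.4905 0.1872 0.1045]
long 134 [491.2 326.4] [48.3  8.2] 88.6 top 0.1846668412047484 topband [491.8 326.9] [ 7.8 47. ] 1.5 med [0.4915 0.3072 0.1432]
block top [489.3 268.2] [ 69.8 199.3] 0.2
tall peg n 125 front [0.5061 0.0029 0.1868] med [0.5319 0.0063 0.1872] ymean by x [(np.float64(0.5), 0.0045, 0.1876), (np.float64(0.514), 0.0017, 0.1912), (np.float64(0.528), 0.0054, 0.1902), (np.float64(0.541), 0.008, 0.1905), (np.float64(0.555), 0.0105, 0.19)]
low peg n 206 front [ 0.5337 -0.1975  0.1056] med [ 0.5612 -0.1963  0.1075] ymean by x [(np.float64(0.535), -0.1979, 0.1116), (np.float64(0.548), -0.1967, 0.1096), (np.float64(0.56), -0.1963, 0.1108), (np.float64(0.572), -0.1949, 0.11), (np.float64(0.585), -0.1951, 0.1137)]
rod x 0.6 1392 [ 0.6  -0.35  0.2 ] [ 0.65 -0.34  0.25]
rod x 0.65 4129 [ 0.65 -0.43  0.2 ] [ 0.7  -0.22  0.41]
  return _methods._mean(a, axis=axis, dtype=dtype,
  ret = ret.dtype.type(ret / rcount)
```

```bash
cat > r.py <<'E'
from plant import *
import numpy as np
PI=np.pi
def rot(yaw): return [PI,0,yaw]
TALL=np.array([.557,.0103]),np.radians(10.2),.185
LOW=np.array([.585,-.1945]),np.radians(2.4),.105
def at(st,x):  # stand-frame x relative to peg point -> world xy
    c,a,_=st; return c+(x-.018)*np.array([np.cos(a),np.sin(a)])
def st(t=""):
    o=observe(); print(t,round(o["time_s"],1),np.round(o["eef_pos"],4),np.round(o["tcp_rot"],3),"f",np.round(o["ft_force"],1),"op",round(o["opening"],4),"g",round(o["grasp_force"],1)); return o
E
python3 - <<'E'
from r import *
for p,y in (([.2,-.42,.38],.41),([.38,0,.38],.0),([.492,.3265,.26],0),([.492,.3265,.143],0),([.492,.206,.088],0),([*at(TALL,-.06),.19],TALL[1]),([*at(TALL,0),.19],TALL[1]),([*at(LOW,0),.1],LOW[1])):
    for k in (y,y+PI,y-PI):
        q=inverse_kinematics(p,rot(k)); print(np.round(p,3),round(k,2),None if q is None else np.round(q,2))
E
```

```text
[ 0.2  -0.42  0.38] 0.41 [-1.3  -0.22  1.7   0.    1.67 -0.14]
[ 0.2  -0.42  0.38] 3.55 None
[ 0.2  -0.42  0.38] -2.73 None
[0.38 0.   0.38] 0.0 [-0.21 -0.45  1.86 -0.    1.72  1.36]
[0.38 0.   0.38] 3.14 [-0.21 -0.45  1.86  0.    1.72 -1.78]
[0.38 0.   0.38] -3.14 [-0.21 -0.45  1.86  0.    1.72 -1.78]
[0.492 0.326 0.26 ] 0 [ 0.45  0.12  1.59 -0.    1.44  2.02]
[0.492 0.326 0.26 ] 3.14 [ 0.45  0.12  1.59  0.    1.44 -1.12]
[0.492 0.326 0.26 ] -3.14 [ 0.45  0.12  1.59  0.    1.44 -1.12]
[0.492 0.326 0.143] 0 [ 0.45  0.22  1.7  -0.    1.22  2.02]
[0.492 0.326 0.143] 3.14 [ 0.45  0.22  1.7   0.    1.22 -1.12]
[0.492 0.326 0.143] -3.14 [ 0.45  0.22  1.7   0.    1.22 -1.12]
[0.492 0.206 0.088] 0 [ 0.25  0.16  1.89 -0.    1.1   1.82]
[0.492 0.206 0.088] 3.14 [ 0.25  0.16  1.89  0.    1.1  -1.32]
[0.492 0.206 0.088] -3.14 [ 0.25  0.16  1.89  0.    1.1  -1.32]
[ 0.48  -0.004  0.19 ] 0.18 [-0.17 -0.1   1.94 -0.    1.3   1.22]
[ 0.48  -0.004  0.19 ] 3.32 [-0.17 -0.1   1.94  0.    1.3  -1.92]
[ 0.48  -0.004  0.19 ] -2.96 [-0.17 -0.1   1.94  0.    1.3  -1.92]
[0.539 0.007 0.19 ] 0.18 [-0.13  0.05  1.79 -0.    1.3   1.26]
[0.539 0.007 0.19 ] 3.32 [-0.13  0.05  1.79  0.    1.3  -1.88]
[0.539 0.007 0.19 ] -2.96 [-0.13  0.05  1.79  0.    1.3  -1.88]
[ 0.567 -0.195  0.1  ] 0.04 [-0.46  0.29  1.71 -0.    1.15  1.07]
[ 0.567 -0.195  0.1  ] 3.18 [-0.46  0.29  1.71  0.    1.15 -2.08]
[ 0.567 -0.195  0.1  ] -3.1 [-0.46  0.29  1.71  0.    1.15 -2.08]
```

```bash
python3 - <<'E'
from r import *
import cv2
move_l([.2,-.42,.38],feed=.3)
movep([.38,0,.38],rot(0)); movep([.492,.3265,.27],rot(0)); gripper_to(.07); st("above")
c=get_calibration("wrist");im,d=get_image("wrist"); cv2.imwrite("pics/w1.png",im[:,:,::-1])
print(move_l([.492,.3265,.143],feed=.12,max_force=15)); st("down")
E
```

```text
above 4.3 [0.4924 0.3258 0.2706] [-3.141e+00 -1.000e-03 -1.000e-03] f [-0.1 -0.5  0. ] op 0.07 g 0.0
False
down 5.6 [0.4927 0.3269 0.1441] [-3.141e+00 -2.000e-03  0.000e+00] f [0.3 0.2 0.6] op 0.07 g 0.0
```

View pics/w1.png

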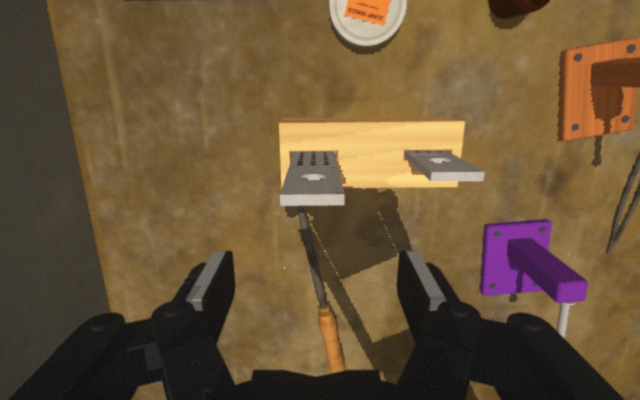

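The wrist view shows the long plate (315,180) centred between the fingers, the short plate at (445,165) and the tin at (368,20). I'll grip and lift.

```bash
python3 - <<'E'
from r import *
c=get_calibration("wrist")["world_from_camera"]; print("cam",c[:3,3]-observe()["eef_pos"])
gripper_to(.03,60); o=st("grip")
print(move_l([o["eef_pos"][0],o["eef_pos"][1],.20],feed=.08,max_force=25)); st("lift")
E
```

```text
cam [ 7.90353838e-02 -4.19696405e-05  1.42891613e-01]
grip 5.9 [0.4926 0.327  0.1441] [-3.14e+00 -2.00e-03 -0.00e+00] f [-0.5  0.7  4.4] op 0.0431 g 60.9
False
lift 6.8 [0.4922 0.3268 0.1995] [3.141e+00 1.000e-03 0.000e+00] f [-0.4  0.1 -4.9] op 0.0429 g 61.6
```

```bash
python3 - <<'E'
from r import *
import cv2
move_l([.492,.3268,.295],feed=.2)
a=at(TALL,-.065); R=rot(TALL[1])
move_l([*a,.295],feed=.25,rotation=R); move_l([*a,.188],feed=.15); hold(.2); st("pre")
c=get_calibration("side");im,d=get_image("side"); np.savez("side2.npz",im=im,d=d,K=c["intrinsics"],D=c["dist_coeffs"],T=c["world_from_camera"])
c=get_calibration("wrist");iw,dw=get_image("wrist")
A=cv2.resize(im[150:310,240:440],None,fx=2,fy=2,interpolation=cv2.INTER_CUBIC)
B=iw[80:400,120:520]; cv2.imwrite("pics/pre1.png",np.hstack([A,B])[:,:,::-1])
E
```

```text
pre 10.0 [ 0.4761 -0.0045  0.1892] [ 3.141e+00 -2.000e-03  1.780e-01] f [-0.8 -0.2 -3.5] op 0.0431 g 61.6
```

View pics/pre1.png

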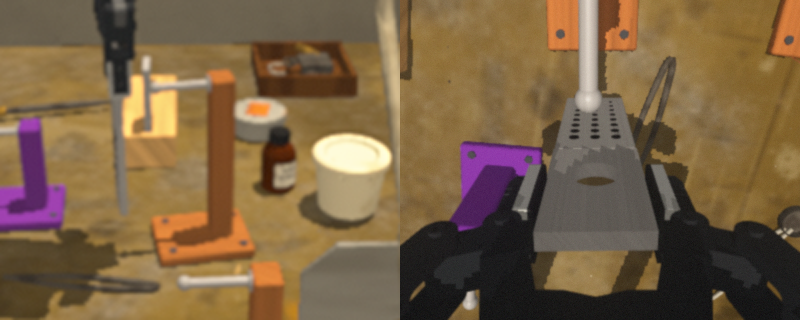

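The side view shows the plate hanging plumb in the gripper in front of the peg. In the wrist view the ball (588,100 in the crop) looks about 8 px left of the plate's midline (596). I'll measure that offset.

```bash
python3 - <<'E'
from r import *
import cv2
c=get_calibration("wrist");K,D,T=c["intrinsics"],c["dist_coeffs"],c["world_from_camera"]
def ray(u,v,z):
    p=cv2.undistortPoints(np.float32([[[u,v]]]),K,D)[0,0]; r=T[:3,:3]@[*p,1]; o=T[:3,3]; return o+r*(z-o[2])/r[2]
o=st(); a=TALL[1]; ex=np.array([np.cos(a),np.sin(a)]);ey=np.array([-ex[1],ex[0]])
for nm,u,v,z in(("ball",308,180,.185),("peg",307,85,.189),("eyefront?",315.5,262,.189),("topL",254.5,311,.230),("topR",377,311,.230)):
    P=ray(u,v,z); print(nm,P.round(4),"tool-frame xy",((P[:2]-o["eef_pos"][:2])@np.array([ex,ey]).T).round(4),"stand",((P[:2]-TALL[0])@np.array([ex,ey]).T).round(4))
E
```

```text
10.1 [ 0.4758 -0.0045  0.1888] [ 3.141e+00 -1.000e-03  1.780e-01] f [ 0.5 -0.5 -3.4] op 0.0431 g 61.6
ball [0.5112 0.0051 0.185 ] tool-frame xy [0.0365 0.0032] stand [-0.046  0.003]
peg [0.5496 0.0121 0.189 ] tool-frame xy [0.0756 0.0032] stand [-0.007  0.003]
eyefront? [ 0.4752 -0.0045  0.189 ] tool-frame xy [-0.0006  0.0001] stand [-0.0832 -0.0001]
topL [0.4759 0.0165 0.23  ] tool-frame xy [0.0038 0.0206] stand [-0.0788  0.0204]
topR [ 0.4831 -0.0241  0.23  ] tool-frame xy [ 0.0037 -0.0206] stand [-0.0789 -0.0208]
```

```bash
python3 - <<'E'
from r import *
import cv2
a=TALL[1]; ey=np.array([-np.sin(a),np.cos(a)])*.002
o=observe()
move_l([*(at(TALL,-.065)+ey),.188],feed=.05)
p=at(TALL,-.004)+ey
print("hit",move_l([*p,.188],feed=.05,max_force=6)); st("in")
print("low",move_l([*p,.1805],feed=.03,max_force=8)); st("lowered")
c=get_calibration("wrist");iw,dw=get_image("wrist");im,d=get_image("side")
A=cv2.resize(im[150:310,240:440],None,fx=2,fy=2,interpolation=cv2.INTER_CUBIC)
cv2.imwrite("pics/in1.png",np.hstack([A,iw[80:400,120:520]])[:,:,::-1])
E
```

```text
hit False
in 11.7 [0.5348 0.0084 0.188 ] [-3.142  0.     0.178] f [ 0.6 -0.1 -3.5] op 0.0431 g 61.6
low True
lowered 12.0 [0.5352 0.0083 0.1808] [ 3.141e+00 -1.000e-03  1.780e-01] f [-0.3  1.   4.3] op 0.0431 g 62.7
```

View pics/in1.png

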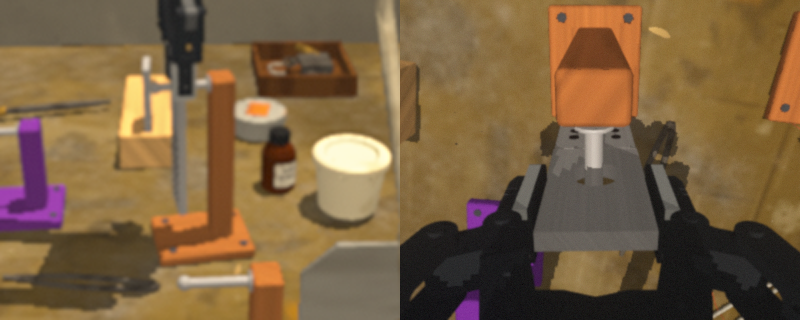

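The peg goes through the eye at (595,165) and carries the weight, since the wrist load has reversed. I'll release and fetch the short plate.

```bash
python3 - <<'E'
from r import *
import cv2
gripper_to(.07); o=st("rel"); p=o["eef_pos"]
move_l([p[0],p[1],.27],feed=.15)
move_l([.46,.1,.29],feed=.25,rotation=rot(.09))
move_l([.492,.206,.22],feed=.25,rotation=rot(0))
move_l([.492,.206,.088],feed=.12,max_force=15); st("down")
gripper_to(.03,60); o=st("grip"); p=o["eef_pos"]
print(move_l([p[0],p[1],.15],feed=.08,max_force=25)); st("lift")
move_l([.48,.206,.29],feed=.2)
a=at(LOW,-.065)
move_l([.45,.0,.30],feed=.25); move_l([*a,.26],feed=.25,rotation=rot(LOW[1]))
zt=p[2]-.086+.105+.0  # eye at the peg axis
move_l([*a,zt],feed=.15); hold(.2); o=st("pre"); print("zt",zt)
c=get_calibration("wrist"); iw,dw=get_image("wrist");im,d=get_image("side")
np.savez("w2.npz",im=iw,d=dw,K=c["intrinsics"],D=c["dist_coeffs"],T=c["world_from_camera"])
A=cv2.resize(im[210:370,270:470],None,fx=2,fy=2,interpolation=cv2.INTER_CUBIC)
A2=im[150:310,240:440]
cv2.imwrite("pics/pre2.png",np.vstack([np.hstack([A,iw[80:400,120:520]]),np.hstack([cv2.resize(A2,(400,280)),np.zeros((280,400,3),np.uint8)])])[:,:,::-1])
E
```

```text
rel 12.5 [0.5339 0.0085 0.1789] [-3.141e+00  2.000e-03  1.780e-01] f [-0.2 -0.1 -0. ] op 0.0697 g 0.0
down 15.8 [0.4928 0.2062 0.089 ] [-3.141e+00 -2.000e-03 -0.000e+00] f [-0.6  1.3  0.3] op 0.0701 g 0.0
grip 16.1 [0.4927 0.2064 0.089 ] [-3.141e+00 -2.000e-03  0.000e+00] f [-0.6  0.9  5.1] op 0.0432 g 60.2
False
lift 17.1 [0.4923 0.2063 0.1495] [ 3.141e+00  1.000e-03 -0.000e+00] f [-0.4 -0.4 -0.5] op 0.0433 g 61.0
pre 21.2 [ 0.5027 -0.1983  0.109 ] [ 3.141e+00 -1.000e-03  4.200e-02] f [-0.1 -0.  -1.3] op 0.0427 g 61.0
zt 0.10798174848594458
```

View pics/pre2.png

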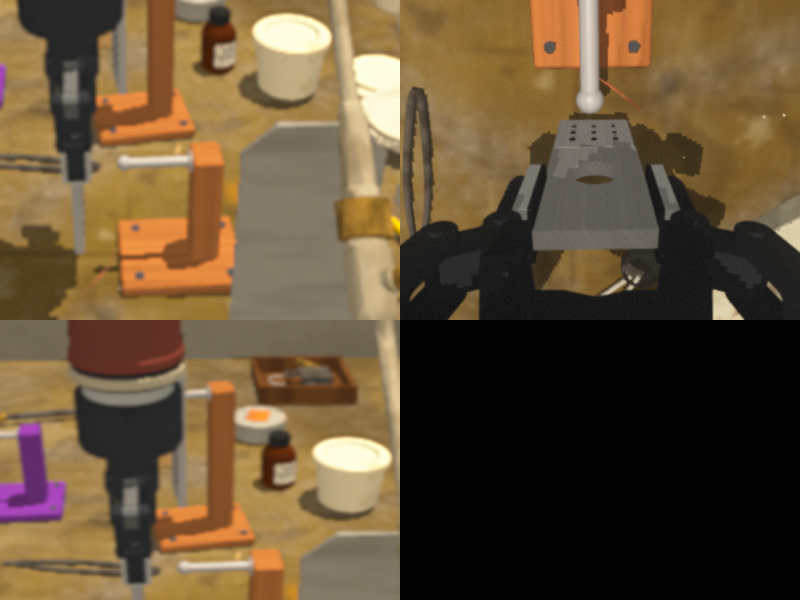

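The short plate is held plumb with the eye at peg height, and the long plate is still on its peg. The ball (590,101) is again about 2 mm left of the eye's midline (596), so I'll apply the same 2 mm shift.

```bash
python3 - <<'E'
from r import *
import cv2
a=LOW[1]; ey=np.array([-np.sin(a),np.cos(a)])*.002; z=.108
move_l([*(at(LOW,-.065)+ey),z],feed=.05)
p=at(LOW,-.006)+ey
print("hit",move_l([*p,z],feed=.05,max_force=6)); st("in")
print("low",move_l([*p,z-.009],feed=.03,max_force=8)); st("lowered")
iw,dw=get_image("wrist");im,d=get_image("side")
A=cv2.resize(im[210:370,270:470],None,fx=2,fy=2,interpolation=cv2.INTER_CUBIC)
cv2.imwrite("pics/in2.png",np.hstack([A,iw[80:400,120:520]])[:,:,::-1])
E
```

```text
hit False
in 22.9 [ 0.5607 -0.1935  0.108 ] [-3.142  0.     0.042] f [-0.5  0.8 -1.9] op 0.0429 g 61.0
low True
lowered 23.3 [ 0.5612 -0.1938  0.1004] [ 3.141e+00 -1.000e-03  4.200e-02] f [-0.1  0.7  5.8] op 0.0428 g 61.8
```

View pics/in2.png

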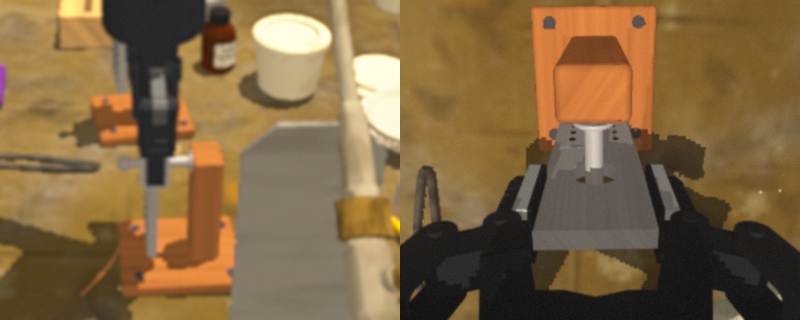

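The low peg passes through the short plate's eye at (594,170) and bears on it. I'll release, back away and check both.

```bash
python3 - <<'E'
from r import *
from h import cloud
import cv2
gripper_to(.07); p=st("rel")["eef_pos"]
move_l([p[0],p[1],.2],feed=.12); move_l([.42,-.2,.33],feed=.2); movep([.25,-.4,.38],rot(.2)); hold(1.5); st("clear")
A=[]
for n in("scene","side"):
    im,d=get_image(n); c=get_calibration(n); W=cloud(d,c["intrinsics"],c["dist_coeffs"],c["world_from_camera"])
    b=(190,310,210,370) if n=="scene" else (150,370,240,440)
    A.append(cv2.resize(im[b[0]:b[1],b[2]:b[3]],(400,400 if n=="side" else 300)))
    x,y,z=np.moveaxis(W,-1,0)
    for nm,s,h in(("long",TALL,.220),("short",LOW,.140)):
        c2=at(s,-.004); k=(abs(x-c2[0])<.03)&(abs(y-c2[1])<.04)&(z>h-.02)&(z<h+.02)
        print(n,nm,k.sum(),W[k].mean(0).round(4) if k.any() else "","top",z[k].max().round(4) if k.any() else "")
A[0]=np.vstack([A[0],np.zeros((100,400,3),np.uint8)])
cv2.imwrite("pics/end.png",np.hstack(A)[:,:,::-1])
E
```

```text
rel 23.7 [ 0.5603 -0.1932  0.099 ] [-3.141e+00  1.000e-03  4.200e-02] f [-0.2 -0.2  0.4] op 0.0699 g 0.0
clear 28.4 [ 0.25 -0.4   0.38] [-3.142  0.     0.2  ] f [-0.1  0.1  0.5] op 0.0697 g 0.0
scene long 111 [0.5367 0.0042 0.2119] top 0.2216
scene short 127 [ 0.5636 -0.1966  0.1321] top 0.1418
side long 115 [5.315e-01 1.000e-04 2.132e-01] top 0.2218
side short 163 [ 0.5591 -0.2034  0.1353] top 0.1416
```

View pics/end.png

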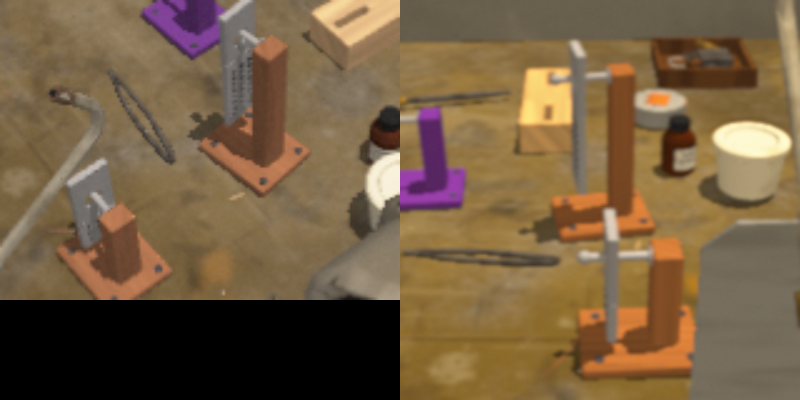

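Both plates hang plumb on their pegs, with tops at 0.221 and 0.141 m against the expected 0.220 and 0.140. The bystanders look unmoved, so I'll hand in.

```bash
python3 -c "
from plant import *
print(job_done())"
```

```text
the job is handed in; nothing more can be done
None
```

The job is handed in at about 28 s of the 72 s allowed: the long plate hangs on the tall stand and the short plate on the low orange stand, both plumb and clear of the robot, with the bottle, tin and tweezers looking undisturbed in the last images; no verdict came back.

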